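Lay out the inspection microscope station

ROBOT

A 6-joint arm with a two-finger parallel gripper is mounted at the origin on the work surface. World frame = base frame: x ahead of the robot, y to its left, z up, the work surface at z = 0. Lengths are in mm, angles in rad, forces in N, time in s.
With the tool pointing down it reaches from about 350 to 975 mm from the base axis. Payload 7.1 kg.
Tool frame: the origin (TCP) lies midway between the tips of the shut fingers; the grasp point (between the pads) lies ctrl.grip_point_offset behind it (ctrl.grip_point_offset is the distance from the TCP to the grasp point, in mm); z points along the fingers, y is the line along which they close (so a half turn about z gives the same grasp; the last joint's range is limited). The gripper opens to 88 mm and grips with 3 to 60 N. Pads are 20 mm wide; open, the fingers measure 115 mm over their backs; the gripper's body (75 mm by 178 mm) begins 61 mm behind the grasp point.
Start: joints at [1.309, 0.423, 1.63, -0, 1.089, -0.019], TCP at [150.232, 606.659, 222.675] pointing down, gripper open.
Joint ranges: [-3, 3], [-0.9, 2.11], [0.09, 2.58], [-1.31, 4.45], [0.11, 2.69], [-2.54, 2.54]. Speed limits (rad/s): [2.39, 2.39, 3.01, 3.14, 3.14, 3.14].

INTERFACE

Orientations are given as a rotation vector (axis times angle).
In Python, from workcell import ctrl, get_image, close_job, finder gives the robot as it stands.
- The arm moves only by the tool servo_tool, never from a script. Its argument "deltas" is a list of rows, each a list of 2 entries, a list of its own where there are three numbers: the shift along the tool's x, y, z in mm, then the turn, a rotation vector about the tool's x, y, z in rad. A call has 1 to 5 rows; each row is the pose to reach, as a shift and turn from the pose commanded when the call began, along the tool's axes at that moment; what a row does not reach only later rows make up. A row lasts 1/12 s, in which the tool goes at most 41.7 mm and 7.16 degrees, less where a joint would pass 70% of its speed; a pose out of reach is approached as far as the arm can. A call with a gripper value outside its range is refused whole. "grip" is the closure, from -1 (fully open) to 1 (shut), so that 0 is half open, set as the call begins (left out, the last holds). The fingers move at their own pace and stop on an object; the grip force is fixed at half the most. Time passes only in rows, so rows that repeat a pose let the fingers close. It gives the time, the measured TCP pose, the force, the opening and the grip force at its end, in the units of the state.
- ctrl.get_obs(): the state, without advancing time (a new reading comes with each control period).
- get_image(name): name is "side" or "top"; returns a dict with "frame" (480x640x3 uint8, blue, green, red), "depth" (480x640 float32, mm along the optical axis (not along the pixel's ray), 0 where there is no reading), "K" (3x3 intrinsics, pixels), "dist" ([k1, k2, p1, p2, k3] as OpenCV has them; the pictures are not rectified), "pose" (4x4, takes a point from camera to world coordinates). Camera axes: x right, y down, z forward; pixel columns grow to the right and rows downward; lengths in mm; the calibration is good to about 2 mm. A picture is of the moment at which its call begins.
- close_job(): hands the job in; it is judged then, once.
Trained networks look in a picture, given as the dict that the camera call returned (one of the last four; its "shot" number tells which), for a name from the list of things; names that differ only in an ending like _2 or _b are one class to them, and where a whole thing is asked for, a point or a joint stands for the part that bears it (a point fixed in the world has none). Each returns a list of dicts, best first, with "score" (0 to 1); they miss things now and then, are a little off and sometimes report something else, mostly with a low value. They report only what shows in the picture. A call takes as long as a camera call. They do not tell look-alikes from the thing itself.
- finder.search_frame(query, picture): "rect" ([centre column, centre row, width, height] as shares, 0 to 1, of the picture: columns of its width, rows of its height, round what is visible of it).
- finder.silhouettes(query, picture): "mask" (480x640 bool, what is visible of it) and "rect" ([centre column, centre row, width, height] as shares, 0 to 1, of the picture: columns of its width, rows of its height, round what is visible of it).
The state is a dict: "t": time; "qpos": joint angles; "qvel": joint speeds; "joint_torque": joint torques, N m; "ee_pos": TCP position; "orientation": TCP orientation; "ft_force": force on the tool from outside, world axes, zero at the start; "moment": the same for the moment, N m; "width": finger opening in mm; "grasp_force": force on a finger pad.
Only numpy, scipy, OpenCV 4.12 (cv2) and the standard library are available. Lean on these libraries where they do the work, as an engineer would, in place of code of your own. Each camera call takes 0.05 s, during which the arm holds its last target. There are 200 camera calls.

TASK

Set up the microscope station for the next inspection: put the wide dish in the middle of the cork mat and the small dish centred on top of it, stand the amber jar midway between the cork mat and the steel beaker, in line with them, and slide the specimen carrier in from the front under the microscope's lens until its plate is centred below the lens, lying flat on the base with its handle pointing straight out at the front. Keep the dishes and the jar upright throughout, do not knock the lens head, and leave the beaker and the slender white bottle standing where they are.

Things in the scene. Friction and masses are not known exactly. Their poses are not given: they have to be found in the camera images.
- carrier_plate (a point): Loose specimen carrier, 140 g. Point: centre of its aluminium plate, 4 mm above the flat underside. Plate 90 (x) x 46 (y) x 8 mm with a 1.4 mm glass slide on top. A neck 12 mm wide, 8 mm high runs along -x to the handle: upright grey block 40 (x) x 16 (y) x 46 mm high, centred 125 mm from the point along -x, underside level with the plate's. Pinch it across y. z is up.
- wide_dish_center (a point): Loose wide dish, closed flat white disc, diameter 64 mm, height 22 mm, 90 g. Point: its centre, half-way up. Flat top.
- small_dish_center (a point): Loose small dish, closed flat white disc, diameter 42 mm, height 18 mm, 40 g. Point: its centre, half-way up.
- jar_center (a point): Loose squat amber jar with a black cap, diameter 46 mm, height 70 mm, 150 g. Point: its centre, half-way up.
- head: Microscope lens head, fixed over its base. Origin: centre of the lens underside. Vertical barrel on this axis, diameter 22 mm at the lens, 36 mm higher up, 115 mm tall, held by an arm from a post 105 mm behind (+x), 191 mm over the lens. -x is the open front. The white base plate's flat top is 24 mm below the lens, 12 mm above the bench; it reaches 85 mm to -x and 65 mm to each side.
- mat: Round cork mat, diameter 92 mm, 4 mm thick, fixed to the bench. Origin: centre of its underside, on the bench. The beaker stands 240 mm from it along its +x axis.
- beaker: Steel beaker, open, diameter 64 mm at the rim, 80 mm high. Origin: centre of its underside, on the bench. Loose; not to be moved.
- flask_center (a point): Slender white bottle, diameter 32 mm, 95 mm high, standing among the dishes and the jar. Point: its centre, half-way up. Loose; not to be moved. The dishes, jar and this bottle start on a grey-blue pad 2 mm thick (all else starts on the bench itself).
Not all that is in view belongs to the job. What is shaped like the part that bears jar_center but pink is not meant. Leave any pink look-alike of the part that bears carrier_plate alone.

How it is judged (in metres and radians):
At the end, for the whole second after the job is handed in: Wide dish flat on the mat (centres within 12 mm), small dish flat on it (10 mm), jar upright on the bench at mid-point of mat and beaker (15 mm along and across), carrier flat on the base, plate centre within 10 mm of lens axis, handle within 0.15 rad of straight out; all released, at rest (horizontal distance between wide_dish_center and mat below 0.012 m and height (world z) of wide_dish_center between 0.011 and 0.019 m and angle between each of wide_dish_center, small_dish_center, jar_center's own z axis and vertical below 0.12 rad and horizontal distance between small_dish_center and wide_dish_center below 0.01 m and z of small_dish_center in the frame of wide_dish_center between 0.016 and 0.024 m and x of jar_center in the frame of mat between 0.105 and 0.135 m and y of jar_center in the frame of mat between -0.015 and 0.015 m and height (world z) of jar_center between 0.03 and 0.04 m and horizontal distance between carrier_plate and head below 0.01 m and height (world z) of carrier_plate between 0.012 and 0.02 m and angle between carrier_plate's own z axis and vertical below 0.06 rad and angle between the x axis of carrier_plate and the x axis of head, either way round below 0.15 rad and linear speed of each of wide_dish, small_dish, jar, carrier below 0.02 m/s); the robot touches nothing.
It fails at once if the lens head is knocked (over 10 N) (contact force between head and anything else above 10 N).
It fails at once if the beaker is moved by over 15 mm or tipped (distance of beaker from where it was at the start of the episode above 0.015 m or angle between beaker's own z axis and vertical above 0.3 rad).
It fails at once if the slender white bottle is moved by over 15 mm or tipped (distance of flask_center from where it was at the start of the episode above 0.015 m or angle between flask_center's own z axis and vertical above 0.3 rad).
It fails at once if a dish or the jar is tipped by over 0.5 rad (angle between any of wide_dish_center, small_dish_center, jar_center's own z axis and vertical above 0.5 rad).
It also fails if it takes over 120 s, if anything falls off the work surface, if the arm or the gripper's body presses on something with over 40 N, if the wrist force passes 120 N, or if a joint passes its speed limit or range.

## Working session

There is one attempt and no reset: what is moved stays moved. The work goes in short steps, Python scripts to look and compute and a tool call to move; the robot and the scene stay as the last step left them, time stands still between calls to the robot, and variables do not carry over. Pictures are saved under pics/ and viewed, at most 14 in all, crops included, and the job is handed in when it is done.

Besides the shell and the picture viewer there is one more tool, called after ">>>" as a command line: name --argument value ..., lists and objects as JSON in quotes. servo_tool: Moves the arm, as the interface text tells. Its arguments: {"type":"object","properties":{"deltas":{"type":"array","items":{"type":"array"}},"grip":{"type":"number"}},"required":["deltas"]}

```bash
mkdir -p pics; ls; cat > h.py <<'E'
import numpy as np, cv2
from workcell import ctrl, get_image, close_job, finder
def pts(im, mask):
    v,u=np.nonzero(mask & (im["depth"]>0))
    d=im["depth"][v,u]
    n=cv2.undistortPoints(np.stack([u,v],1).astype(np.float64)[:,None],np.array(im["K"],float),np.array(im["dist"],float))[:,0]
    P=np.c_[n*d[:,None],d]
    T=np.array(im["pose"]); return P@T[:3,:3].T+T[:3,3]
E
python3 - <<'E'
from h import *
o=ctrl.get_obs(); print(o["t"],o["ee_pos"],o["orientation"],o["width"],ctrl.grip_point_offset)
for n in("top","side"):
    im=get_image(n); cv2.imwrite(f"pics/{n}0.png",im["frame"])
    print(n,np.round(im["pose"],2).tolist())
    for q in["carrier_plate","wide_dish_center","small_dish_center","jar_center","head","mat","beaker","flask_center"]:
        for r in finder.silhouettes(q,im)[:3]:
            if r["score"]<.2: continue
            p=pts(im,r["mask"]); R=np.array(r["rect"])*[640,480,640,480]
            if len(p)<5: print(q,"few");continue
            zt=np.percentile(p[:,2],95); t=p[p[:,2]>zt-6]
            print(q,round(r["score"],2),R.round().tolist(),"med",np.median(p,0).round().tolist(),"top",((t.min(0)+t.max(0))/2).round().tolist(),"ext",(np.percentile(t,98,0)-np.percentile(t,2,0)).round().tolist(),"zt",zt.round())
E
```

```text
pics
0.0 [150.0947311  606.14540706 221.93203444] [-3.80438195e-01 -3.11827187e+00  2.33719241e-03] 87.54443773262128 18.700000000000003
top [[0.01, -1.0, 0.08, 387.44], [-1.0, -0.01, 0.0, -24.21], [-0.0, -0.08, -1.0, 1352.65], [0.0, 0.0, 0.0, 1.0]]
carrier_plate 0.97 [205.0, 334.0, 36.0, 82.0] med [298.0, 259.0, 9.0] top [200.0, 234.0, 46.0] ext [38.0, 22.0, 10.0] zt 46.0
carrier_plate 0.58 [315.0, 253.0, 86.0, 28.0] med [457.0, 37.0, 9.0] top [447.0, -70.0, 45.0] ext [17.0, 36.0, 9.0] zt 46.0
wide_dish_center 0.77 [478.0, 260.0, 25.0, 33.0] med [449.0, -365.0, 23.0] top [449.0, -367.0, 27.0] ext [56.0, 55.0, 7.0] zt 28.0
small_dish_center 0.81 [416.0, 200.0, 18.0, 13.0] med [578.0, -228.0, 19.0] top [580.0, -229.0, 23.0] ext [37.0, 36.0, 7.0] zt 24.0
small_dish_center 0.22 [180.0, 150.0, 28.0, 34.0] med [700.0, 322.0, 42.0] top [693.0, 315.0, 80.0] ext [62.0, 58.0, 9.0] zt 80.0
jar_center 0.89 [477.0, 202.0, 22.0, 24.0] med [575.0, -359.0, 69.0] top [578.0, -366.0, 73.0] ext [38.0, 35.0, 8.0] zt 75.0
jar_center 0.67 [480.0, 151.0, 28.0, 25.0] med [693.0, -367.0, 67.0] top [698.0, -
[... 1299 characters left out ...]
[292.0, 262.0, 20.0, 61.0] med [456.0, 24.0, 8.0] top [448.0, -72.0, 44.0] ext [18.0, 40.0, 8.0] zt 45.0
head 0.76 [405.0, 214.0, 70.0, 57.0] med [694.0, 15.0, 124.0] top [665.0, 20.0, 149.0] ext [32.0, 33.0, 8.0] zt 149.0
head 0.46 [286.0, 313.0, 15.0, 44.0] med [440.0, -225.0, 53.0] top [440.0, -216.0, 94.0] ext [13.0, 16.0, 8.0] zt 95.0
mat 0.59 [286.0, 198.0, 33.0, 16.0] med [459.0, 269.0, 3.0] top [459.0, 270.0, 4.0] ext [78.0, 84.0, 6.0] zt 5.0
beaker 0.72 [372.0, 173.0, 25.0, 35.0] med [693.0, 295.0, 55.0] top [695.0, 314.0, 78.0] ext [60.0, 68.0, 9.0] zt 78.0
flask_center 0.56 [286.0, 317.0, 16.0, 46.0] med [439.0, -225.0, 52.0] top [440.0, -216.0, 94.0] ext [13.0, 16.0, 9.0] zt 95.0
```

View pics/top0.png

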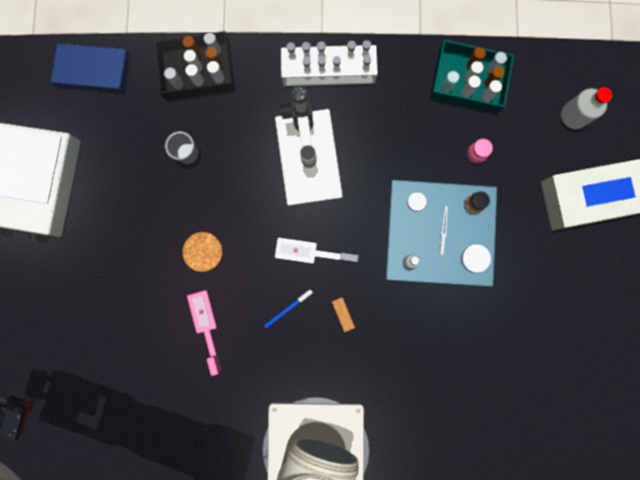

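View pics/side0.png

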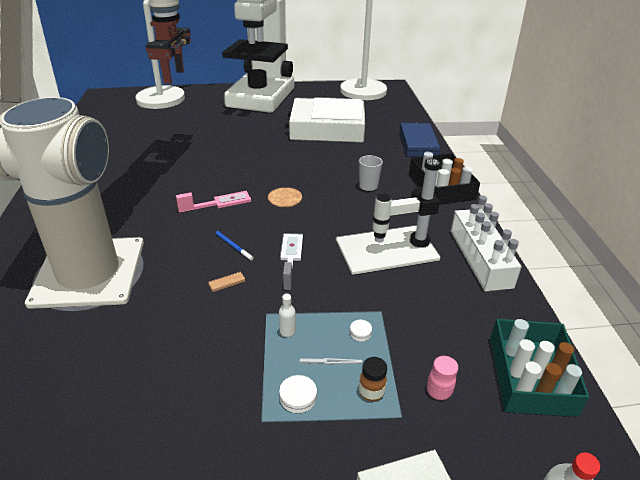

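The top view shows two carriers: the grey/white one at (315,250) and a pink one at (205,334). The grey one fits the description. There are two jars: amber with a black cap at (477,202) and pink at (480,151). The amber one fits. The other positions in that view are mat (202,252), beaker (181,149), lens (308,155), wide dish (477,259), small dish (417,201) and bottle (411,261). Next I'll confirm both in a crop and refine the fits.

```bash
python3 - <<'E'
from h import *
from scipy.optimize import least_squares
A=np.ones((480,640),bool)
S={n:get_image(n) for n in("top","side")}
c=S["side"]["frame"]; cv2.imwrite("pics/crop.png",np.hstack([cv2.resize(c[220:300,250:340],(420,373)),cv2.resize(c[345:425,345:435],(380,373))]))
def sel(p,x,y,r,z0,z1): return p[(np.hypot(p[:,0]-x,p[:,1]-y)<r)&(p[:,2]>z0)&(p[:,2]<z1)][:,:2].astype(np.float32)
for n,im in S.items():
    p=pts(im,A); print(n)
    for k,x,y,r,z0,z1 in [("wide",448,-368,45,18,32),("small",580,-230,35,14,28),("jar",578,-367,40,66,82),("flask",440,-214,30,80,105),("mat",459,271,60,2.5,9),("beaker",694,314,50,72,90),("barrel",665,20,40,90,170),("lens",665,20,40,36,60)]:
        q=sel(p,x,y,r,z0,z1)
        if len(q)>3:
            (a,b),R=cv2.minEnclosingCircle(q); print(k,round(a),round(b),round(R,1),q.mean(0).round(1),len(q))
    for k,x,y,r,z0,z1 in [("base",665,20,160,8,17),("plate",457,50,60,5,16),("handle",447,-70,40,38,52)]:
        q=sel(p,x,y,r,z0,z1); 
        if len(q)<4: continue
        (cc,wh,an)=cv2.minAreaRect(q); print(k,np.round(cc,1),np.round(wh,1),round(an,2),q.mean(0).round(1), len(q))
    for zz in (60,90,110,130,150,180,200):
        q=sel(p,720,20,120,zz-8,zz+8); print(zz,len(q), q.min(0).round() if len(q) else"",q.max(0).round() if len(q) else"",end="; ")
    print()
E
```

```text
top
wide 448 -367 31.9 [ 448.5 -367.1] 566
small 580 -229 20.8 [ 580. -229.] 247
jar 578 -366 21.3 [ 578.6 -365.7] 249
flask 439 -212 8.2 [ 439.  -211.6] 52
mat 459 271 59.6 [457.9 271.7] 926
beaker 693 316 32.6 [694.8 317.4] 163
barrel 675 23 29.7 [667.   23.8] 402
base [651.6  48.7] [278.2 243.5] 6.67 [673.6  24. ] 3496
plate [453.9  53.3] [109.1 101.3] 42.03 [462.6  49.7] 710
handle [447.4 -70.3] [39.7 16.1] 83.08 [447.2 -70.2] 125
60 0  ; 90 19 [645.   5.] [663.  38.]; 110 43 [645.   7.] [751.  58.]; 130 534 [645.   6.] [790.  84.]; 150 273 [646.   6.] [782.  72.]; 180 23 [752.  27.] [763.  48.]; 200 13 [753.  29.] [759.  44.]; 
side
wide 450 -370 32.9 [ 448.9 -371.4] 945
small 582 -232 21.5 [ 581.  -233.7] 283
jar 578 -368 21.7 [ 577.  -369.6] 420
flask 440 -215 8.9 [ 439.7 -217.5] 94
mat 465 270 56.6 [458.7 267.3] 308
beaker 698 314 34.8 [696. 314.] 134
barrel 675 19 29.2 [669.5  12.1] 623
lens 665 18 14.0 [662.4  11.6] 83
base [685.5  22.7] [213.4 133.6] 8.98 [676.4  14.5] 2632
plate [463.6  44.5] [105.9  46.1] 82.45 [463.9  47. ] 461
handle [448.1 -72.8] [41.6 15.7] 81.67 [447.8 -75.8] 113
60 117 [648.   3.] [778.  41.]; 90 135 [647.  -0.] [779.  37.]; 110 320 [647.   0.] [793.  77.]; 130 603 [647.   1.] [794.  82.]; 150 233 [648.   0.] [780.  43.]; 180 74 [754.  22.] [780.  42.]; 200 78 [754.  21.] [780.  40.];
```

View pics/crop.png

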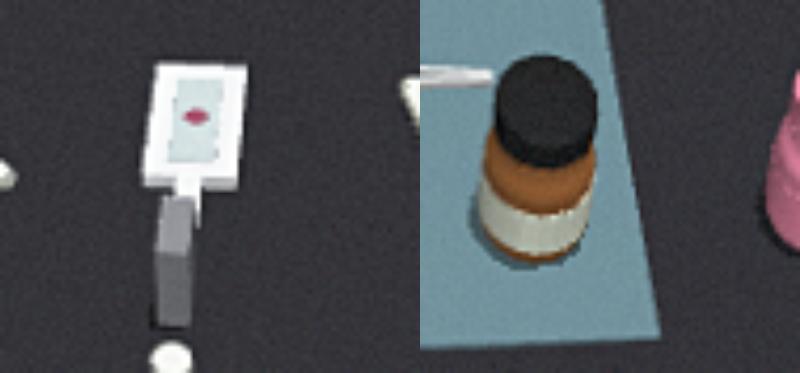

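The crop confirms both: the grey-handled carrier on the left and the amber jar with its black cap on the right. I'll start moving.

>>> servo_tool --deltas '[[[-34, -21, 0], [0, 0, 0.12]], [[-68, -42, 0], [0, 0, 0.24]], [[-102, -63, 0], [0, 0, 0.36]], [[-136, -84, 0], [0, 0, 0.48]], [[-170, -105, 0], [0, 0, 0.6]]]'

```text
t: 1.42
ee_pos: [290.9, 462.5, 222.8]
orientation: [1.293, 2.863, 0.001]
ft_force: [-0.0, 0.1, 0.9]
width: 87.6
grasp_force: 0.0
```

>>> servo_tool --deltas '[[[-39, -6, 0], [0, 0, 0.12]], [[-78, -11, 0], [0, 0, 0.24]], [[-117, -17, 0], [0, 0, 0.36]], [[-156, -22, 0], [0, 0, 0.48]], [[-196, -28, 0], [0, 0, 0.6]]]'

```text
t: 1.83
ee_pos: [400.3, 297.4, 223.0]
orientation: [2.081, 2.353, 0.001]
ft_force: [-0.3, 0.6, 0.7]
width: 87.8
grasp_force: 0.0
```

```bash
cat > s.py <<'E'
from h import *
from scipy.spatial.transform import Rotation as R
o=ctrl.get_obs(); M=R.from_rotvec(o["orientation"]).as_matrix()
print(o["t"],np.round(o["ee_pos"],1),M.round(3).tolist(),"yaw_y",np.arctan2(M[1,1],M[0,1]),o["width"],o["qpos"])
E
python3 s.py
```

```text
1.8333 [400.3 297.4 223. ] [[-0.122, 0.993, 0.001], [0.993, 0.122, 0.0], [0.0, 0.001, -1.0]] yaw_y 0.12238110444858727 87.82481320748305 [6.15070257e-01 2.36896681e-01 1.90455203e+00 2.48793378e-05
 9.99390996e-01 4.92675583e-01]
```

>>> servo_tool --deltas '[[[-40, 1, 0], [0, 0, 0.06]], [[-80, 2, 0], [0, 0, 0.122]], [[-121, 3, 0], [0, 0, 0.122]], [[-162, 4, 0], [0, 0, 0.122]], [[-202, 5, 0], [0, 0, 0.122]]]'

```text
t: 2.25
ee_pos: [430.2, 97.3, 222.9]
orientation: [2.214, 2.228, 0.001]
ft_force: [0.9, 0.4, -0.6]
width: 87.9
grasp_force: 0.0
```

>>> servo_tool --deltas '[[[-41, 3, 0], [0, 0, 0]], [[-82, 6, 0], [0, 0, 0]], [[-123, 9, 0], [0, 0, 0]], [[-164, 10, 0], [0, 0, 0]], [[-205, 10, 0], [0, 0, 0]]]'

```text
t: 2.67
ee_pos: [441.5, -107.8, 223.0]
orientation: [2.214, 2.227, 0.001]
ft_force: [1.1, 1.2, -0.5]
width: 87.9
grasp_force: 0.0
```

>>> servo_tool --deltas '[[[-41, 3, 0], [0, 0, 0]], [[-82, 6, 0], [0, 0, 0]], [[-123, 8, 0], [0, 0, 0]], [[-164, 9, 0], [0, 0, 0]], [[-205, 9, 0], [0, 0, 0]]]'

```text
t: 3.08
ee_pos: [451.5, -312.9, 222.9]
orientation: [2.215, 2.227, 0.0]
ft_force: [1.0, -0.0, -0.3]
width: 87.7
grasp_force: 0.0
```

>>> servo_tool --deltas '[[[-25, 0, 30], [0, 0, 0]], [[-55, 0, 50], [0, 0, 0]], [[-55, 0, 90], [0, 0, 0]], [[-55, 0, 120], [0, 0, 0]], [[-55, 0, 120], [0, 0, 0]]]'

```text
t: 3.5
ee_pos: [448.6, -363.6, 97.1]
orientation: [-2.209, -2.22, 0.001]
ft_force: [-1.3, 1.4, -0.2]
width: 87.6
grasp_force: 0.0
```

```bash
python3 s.py; python3 - <<'E'
from h import *
a=get_image("top")["frame"][220:310,430:550]; b=get_image("side")["frame"][300:440,240:400]
cv2.imwrite("pics/w1.png",np.hstack([cv2.resize(a,(400,300)),cv2.resize(b,(343,300))]))
E
```

```text
3.5 [ 448.6 -363.6   97.1] [[-0.005, 1.0, -0.008], [1.0, 0.005, 0.006], [0.007, -0.008, -1.0]] yaw_y 0.00480681555085319 87.64690519863639 [-7.01815976e-01  5.29325716e-01  1.80660018e+00  1.88705594e-05
  8.15691695e-01 -7.06610969e-01]
```

View pics/w1.png

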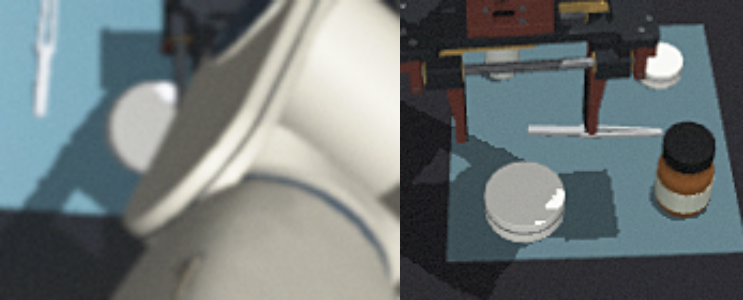

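The gripper is poised over the wide dish, which sits at about (125,125) in the left crop and (525,200) in the right one. I'll let it settle and then go down.

>>> servo_tool --deltas '[[[0, 0, 15], [0, 0, 0]], [[0, 0, 30], [0, 0, 0]], [[0, 0, 40], [0, 0, 0]], [[0, 0, 40], [0, 0, 0]], [[0, 0, 40], [0, 0, 0]]]'

```text
t: 4.02
ee_pos: [452.8, -365.9, 63.9]
orientation: [2.213, 2.228, 0.0]
ft_force: [0.8, -0.6, -0.2]
width: 87.5
grasp_force: 0.0
```

>>> servo_tool --deltas '[[[-2.5, -3, 20], [0, 0, 0]], [[-2.5, -3, 40], [0, 0, 0]], [[-2.5, -3, 52], [0, 0, 0]], [[-2.5, -3, 56], [0, 0, 0]], [[-2.5, -3, 56], [0, 0, 0]]]'

```text
t: 4.43
ee_pos: [449.0, -368.0, 6.5]
orientation: [-2.214, -2.228, 0.0]
ft_force: [-0.1, 0.0, 0.7]
width: 87.7
grasp_force: 0.0
```

>>> servo_tool --deltas '[[[0, 0, 0], [0, 0, 0]], [[0, 0, 0], [0, 0, 0]], [[0, 0, 0], [0, 0, 0]], [[0, 0, 0], [0, 0, 0]], [[0, 0, 0], [0, 0, 0]]]' --grip 1

```text
t: 4.85
ee_pos: [449.4, -368.5, 7.4]
orientation: [2.214, 2.227, 0.0]
ft_force: [-1.0, 1.2, 4.5]
width: 63.6
grasp_force: 30.0
```

>>> servo_tool --deltas '[[[0, 0, 0], [0, 0, 0]], [[0, 0, 0], [0, 0, 0]], [[0, 0, 0], [0, 0, 0]], [[0, 0, 0], [0, 0, 0]]]'

```text
t: 5.18
ee_pos: [449.4, -368.5, 7.4]
orientation: [2.214, 2.227, 0.0]
ft_force: [-1.4, -0.2, 6.1]
width: 63.2
grasp_force: 30.0
```

>>> servo_tool --deltas '[[[0, 0, -15], [0, 0, 0]], [[0, 0, -45], [0, 0, 0]], [[0, 0, -85], [0, 0, 0]], [[0, 0, -125], [0, 0, 0]], [[0, 0, -160], [0, 0, 0]]]'

```text
t: 5.6
ee_pos: [449.0, -368.1, 168.8]
orientation: [2.215, 2.228, 0.0]
ft_force: [0.1, -0.1, -1.3]
width: 63.7
grasp_force: 30.0
```

>>> servo_tool --deltas '[[[20, 0, -20], [0, 0, 0]], [[55, 0, -30], [0, 0, 0]], [[90, 2, -30], [0, 0, 0]], [[130, 2, -30], [0, 0, 0]], [[170, 2, -30], [0, 0, 0]]]'

```text
t: 6.02
ee_pos: [449.7, -196.9, 197.1]
orientation: [2.216, 2.226, 0.001]
ft_force: [0.5, -1.0, -0.9]
width: 63.8
grasp_force: 30.0
```

>>> servo_tool --deltas '[[[40, 0, 0], [0, 0, 0]], [[80, 2, 0], [0, 0, 0]], [[120, 2, 0], [0, 0, 0]], [[160, 2, 0], [0, 0, 0]], [[200, 3, 0], [0, 0, 0]]]'

```text
t: 6.43
ee_pos: [451.1, 3.6, 196.8]
orientation: [2.215, 2.228, 0.0]
ft_force: [0.3, 0.6, 0.2]
width: 63.5
grasp_force: 30.0
```

>>> servo_tool --deltas '[[[40, 0, 0], [0, 0, 0]], [[80, 2, 0], [0, 0, 0]], [[120, 2, 0], [0, 0, 0]], [[160, 2, 0], [0, 0, 0]], [[190, 3, 0], [0, 0, 0]]]'

```text
t: 6.85
ee_pos: [453.1, 194.7, 196.8]
orientation: [-2.213, -2.229, -0.001]
ft_force: [0.1, 0.2, -1.1]
width: 63.4
grasp_force: 30.0
```

>>> servo_tool --deltas '[[[30, 0, 20], [0, 0, 0]], [[55, 2, 50], [0, 0, 0]], [[72, 2, 85], [0, 0, 0]], [[80, 2, 120], [0, 0, 0]], [[80, 2, 140], [0, 0, 0]]]'

```text
t: 7.27
ee_pos: [453.7, 273.0, 53.6]
orientation: [-2.212, -2.23, 0.004]
ft_force: [-0.7, -0.9, -0.8]
width: 63.5
grasp_force: 30.0
```

>>> servo_tool --deltas '[[[0, 0, 0], [0, 0, 0]], [[0, 0, 0], [0, 0, 0]], [[0, 0, 0], [0, 0, 0]]]'

```text
t: 7.52
ee_pos: [455.9, 272.0, 57.7]
orientation: [2.215, 2.227, 0.002]
ft_force: [-0.0, -0.0, -0.5]
width: 63.6
grasp_force: 30.0
```

```bash
python3 s.py; python3 - <<'E'
from h import *
a=get_image("top")["frame"][190:310,140:270]; b=get_image("side")["frame"][140:240,230:360]
cv2.imwrite("pics/w2.png",np.hstack([cv2.resize(a,(400,369)),cv2.resize(b,(390,369))]))
E
```

```text
7.5167 [455.9 272.   57.7] [[-0.006, 1.0, 0.001], [1.0, 0.006, 0.001], [0.001, 0.001, -1.0]] yaw_y 0.005673168434345629 63.60476862743487 [ 5.15515976e-01  5.40079963e-01  1.93052548e+00 -4.62333939e-05
  6.69768014e-01  5.09878728e-01]
```

View pics/w2.png

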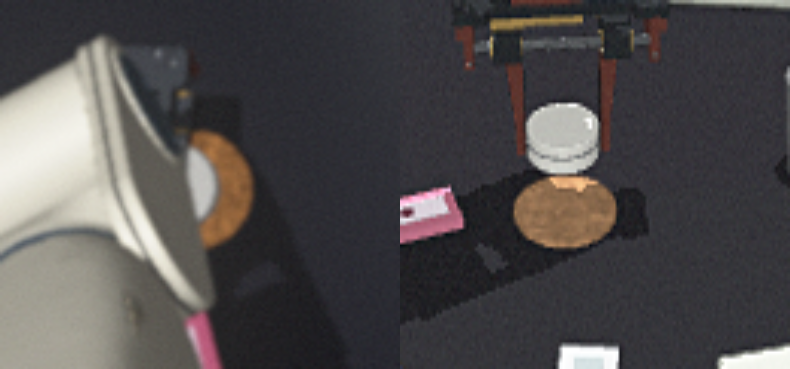

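The wide dish is level in the grip above the mat: dish at (562,135) and mat at (565,212) in the right crop. I'll lower and release it.

>>> servo_tool --deltas '[[[-1, 3, 15], [0, 0, 0]], [[-1, 3, 32], [0, 0, 0]], [[-1, 3, 43], [0, 0, 0]], [[-1, 3, 47], [0, 0, 0]], [[-1, 3, 48], [0, 0, 0]]]'

```text
t: 8.03
ee_pos: [458.2, 270.5, 9.0]
orientation: [2.215, 2.228, -0.001]
ft_force: [-3.5, -2.3, 10.1]
width: 63.8
grasp_force: 30.0
```

>>> servo_tool --deltas '[[[0, 0, 0.5], [0, 0, 0]], [[0, 0, 0.5], [0, 0, 0]]]'

```text
t: 8.2
ee_pos: [458.5, 270.9, 9.1]
orientation: [2.215, 2.228, 0.001]
ft_force: [-0.1, -0.4, -1.0]
width: 63.4
grasp_force: 30.0
```

>>> servo_tool --deltas '[[[0, 0, 0], [0, 0, 0]], [[0, 0, 0], [0, 0, 0]], [[0, 0, 0], [0, 0, 0]], [[0, 0, 0], [0, 0, 0]], [[0, 0, 0], [0, 0, 0]]]' --grip -1

```text
t: 8.62
ee_pos: [458.3, 271.0, 8.3]
orientation: [2.215, 2.228, 0.0]
ft_force: [-0.8, 1.6, 0.3]
width: 87.2
grasp_force: 0.0
```

>>> servo_tool --deltas '[[[0, 0, -15], [0, 0, 0]], [[0, 0, -45], [0, 0, 0]], [[0, 0, -85], [0, 0, 0]], [[0, 0, -125], [0, 0, 0]], [[0, 0, -160], [0, 0, 0]]]'

```text
t: 9.03
ee_pos: [458.2, 270.9, 170.3]
orientation: [2.215, 2.228, 0.001]
ft_force: [0.6, 0.6, 0.2]
width: 87.7
grasp_force: 0.0
```

>>> servo_tool --deltas '[[[-40, 0, -20], [0, 0, 0]], [[-80, 0, -25], [0, 0, 0]], [[-120, 0, -25], [0, 0, 0]], [[-160, 0, -25], [0, 0, 0]], [[-200, 0, -25], [0, 0, 0]]]'

```text
t: 9.45
ee_pos: [459.1, 69.3, 193.7]
orientation: [2.213, 2.228, 0.001]
ft_force: [0.1, -0.4, -0.5]
width: 87.8
grasp_force: 0.0
```

```bash
python3 s.py; python3 - <<'E'
from h import *
A=np.ones((480,640),bool)
def sel(p,x,y,r,z0,z1): return p[(np.hypot(p[:,0]-x,p[:,1]-y)<r)&(p[:,2]>z0)&(p[:,2]<z1)][:,:2].astype(np.float32)
for n in("top","side"):
    p=pts(get_image(n),A)
    q=sel(p,459,271,50,19,40); print(n,q.mean(0),cv2.minEnclosingCircle(q),len(q))
E
```

```text
9.45 [459.1  69.3 193.7] [[-0.007, 1.0, 0.001], [1.0, 0.007, 0.0], [0.0, 0.001, -1.0]] yaw_y 0.006743322698414337 87.80652743530587 [ 1.24236424e-01  2.28054253e-01  2.00000679e+00 -4.47265732e-05
  9.12484778e-01  1.17520400e-01]
top [459.43704 269.99152] ((459.97625732421875, 270.0491638183594), 33.26163864135742) 605
side [460.40097 265.87753] ((459.5938720703125, 268.6048583984375), 34.29203414916992) 274
```

>>> servo_tool --deltas '[[[-40, 0, 0], [0, 0, 0]], [[-80, 12, 0], [0, 0, 0]], [[-118, 26, 0], [0, 0, 0]], [[-156, 42, 0], [0, 0, 0]], [[-194, 60, 0], [0, 0, 0]]]'

```text
t: 9.97
ee_pos: [520.8, -123.6, 193.3]
orientation: [-2.214, -2.228, -0.0]
ft_force: [0.2, 0.8, -0.8]
width: 87.8
grasp_force: 0.0
```

>>> servo_tool --deltas '[[[-36, 20, 0], [0, 0, 0]], [[-72, 40, 0], [0, 0, 0]], [[-106, 61, 15], [0, 0, 0]], [[-106, 61, 50], [0, 0, 0]], [[-106, 61, 85], [0, 0, 0]]]'

```text
t: 10.38
ee_pos: [584.7, -230.1, 108.2]
orientation: [2.214, 2.223, 0.003]
ft_force: [-0.3, 0.2, -0.3]
width: 87.9
grasp_force: 0.0
```

>>> servo_tool --deltas '[[[0, 0, 30], [0, 0, 0]], [[0, 0, 55], [0, 0, 0]], [[0, 0, 60], [0, 0, 0]], [[0, 0, 60], [0, 0, 0]]]'

```text
t: 10.72
ee_pos: [581.0, -226.8, 46.2]
orientation: [-2.211, -2.226, 0.002]
ft_force: [-0.9, 0.2, 0.6]
width: 87.7
grasp_force: 0.0
```

```bash
python3 s.py; python3 - <<'E'
from h import *
b=get_image("side")["frame"][270:400,270:440]
cv2.imwrite("pics/s1.png",cv2.resize(b,(510,390)))
E
```

```text
10.7167 [ 581.  -226.8   46.2] [[-0.007, 1.0, -0.004], [1.0, 0.007, 0.002], [0.002, -0.004, -1.0]] yaw_y 0.006518770739150981 87.74668151445186 [-3.91351168e-01  6.56494145e-01  1.71688292e+00  1.55654849e-04
  7.72353287e-01 -3.97978442e-01]
```

View pics/s1.png

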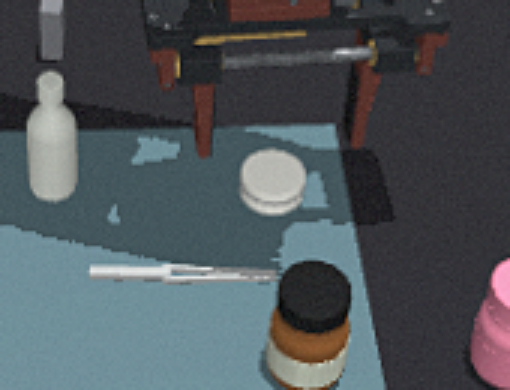

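The small dish, at (273,182), lies between the fingers, and the bottle at (50,150) is clear.

>>> servo_tool --deltas '[[[-1, 0, 10], [0, 0, 0]], [[-1, 0, 25], [0, 0, 0]], [[-1, 0, 37], [0, 0, 0]], [[-1, 0, 42], [0, 0, 0]], [[-1, 0, 42], [0, 0, 0]]]'

```text
t: 11.18
ee_pos: [580.9, -228.6, 4.5]
orientation: [-2.213, -2.226, 0.002]
ft_force: [-1.0, 0.3, -0.7]
width: 87.9
grasp_force: 0.0
```

>>> servo_tool --deltas '[[[0, 0, 0], [0, 0, 0]], [[0, 0, 0], [0, 0, 0]], [[0, 0, 0], [0, 0, 0]]]'

```text
t: 11.43
ee_pos: [582.5, -229.2, 6.7]
orientation: [2.214, 2.227, 0.001]
ft_force: [0.0, -0.1, 0.1]
width: 87.6
grasp_force: 0.0
```

>>> servo_tool --deltas '[[[-1.5, 0, 1], [0, 0, 0]], [[-1.5, 0, 1], [0, 0, 0]], [[-1.5, 0, 1], [0, 0, 0]], [[-1.5, 0, 1], [0, 0, 0]], [[-1.5, 0, 1], [0, 0, 0]]]' --grip 1

```text
t: 11.85
ee_pos: [582.1, -230.6, 5.3]
orientation: [2.215, 2.228, 0.0]
ft_force: [-0.6, 0.2, 0.7]
width: 58.2
grasp_force: 0.0
```

>>> servo_tool --deltas '[[[0, 0, 0], [0, 0, 0]], [[0, 0, 0], [0, 0, 0]], [[0, 0, 0], [0, 0, 0]], [[0, 0, 0], [0, 0, 0]], [[0, 0, 0], [0, 0, 0]]]'

```text
t: 12.27
ee_pos: [582.0, -230.5, 5.2]
orientation: [-2.215, -2.228, 0.0]
ft_force: [0.1, -0.1, 0.8]
width: 41.3
grasp_force: 30.0
```

>>> servo_tool --deltas '[[[0, 0, -15], [0, 0, 0]], [[0, 0, -45], [0, 0, 0]], [[0, 0, -85], [0, 0, 0]], [[0, 0, -125], [0, 0, 0]], [[0, 0, -160], [0, 0, 0]]]'

```text
t: 12.68
ee_pos: [582.3, -230.6, 168.6]
orientation: [2.214, 2.227, 0.001]
ft_force: [1.2, 0.5, -0.4]
width: 41.3
grasp_force: 30.0
```

>>> servo_tool --deltas '[[[25, -15, -20], [0, 0, 0]], [[58, -35, -30], [0, 0, 0]], [[92, -55, -30], [0, 0, 0]], [[127, -73, -30], [0, 0, 0]], [[164, -90, -30], [0, 0, 0]]]'

```text
t: 13.1
ee_pos: [489.9, -66.1, 196.6]
orientation: [2.215, 2.226, 0.002]
ft_force: [0.6, 0.5, 0.3]
width: 41.4
grasp_force: 30.0
```

>>> servo_tool --deltas '[[[39, -8, 0], [0, 0, 0]], [[79, -15, 0], [0, 0, 0]], [[119, -22, 0], [0, 0, 0]], [[159, -28, 0], [0, 0, 0]], [[199, -34, 0], [0, 0, 0]]]'

```text
t: 13.52
ee_pos: [455.2, 133.5, 196.4]
orientation: [2.215, 2.227, 0.002]
ft_force: [0.1, -0.1, -0.9]
width: 41.2
grasp_force: 30.0
```

>>> servo_tool --deltas '[[[39, 0, 0], [0, 0, 0]], [[78, 0, 0], [0, 0, 0]], [[110, 0, 20], [0, 0, 0]], [[132, 0, 50], [0, 0, 0]], [[138, 0, 80], [0, 0, 0]]]'

```text
t: 13.93
ee_pos: [456.3, 273.8, 116.4]
orientation: [2.211, 2.23, 0.009]
ft_force: [0.2, -0.1, -0.2]
width: 41.5
grasp_force: 30.0
```

>>> servo_tool --deltas '[[[0, 0, 20], [0, 0, 0]], [[0, 0, 35], [0, 0, 0]], [[0, 0, 40], [0, 0, 0]], [[0, 0, 40], [0, 0, 0]], [[0, 0, 40], [0, 0, 0]]]'

```text
t: 14.35
ee_pos: [455.5, 269.8, 76.1]
orientation: [2.215, 2.228, 0.001]
ft_force: [0.5, -0.3, -0.4]
width: 41.2
grasp_force: 30.0
```

>>> servo_tool --deltas '[[[0, 0, 0], [0, 0, 0]], [[0, 0, 0], [0, 0, 0]], [[0, 0, 0], [0, 0, 0]]]'

```text
t: 14.6
ee_pos: [455.7, 269.9, 76.3]
orientation: [2.215, 2.227, 0.003]
ft_force: [-0.2, -0.2, -0.0]
width: 41.1
grasp_force: 30.0
```

```bash
python3 s.py; python3 - <<'E'
from h import *
A=np.ones((480,640),bool)
def sel(p,x,y,r,z0,z1): return p[(np.hypot(p[:,0]-x,p[:,1]-y)<r)&(p[:,2]>z0)&(p[:,2]<z1)]
im=get_image("side");p=pts(im,A)
q=sel(p,459,271,50,19,35); print(q.mean(0),cv2.minEnclosingCircle(q[:,:2].astype(np.float32)),len(q))
for r in finder.silhouettes("small_dish_center",im)[:2]:
    q=pts(im,r["mask"]); z=np.percentile(q[:,2],95);t=q[q[:,2]>z-5]
    print(r["score"],r["rect"],z,cv2.minEnclosingCircle(t[:,:2].astype(np.float32)))
cv2.imwrite("pics/s2.png",cv2.resize(im["frame"][130:230,220:360],(560,400)))
E
```

```text
14.6 [455.7 269.9  76.3] [[-0.006, 1.0, 0.002], [1.0, 0.006, 0.001], [0.001, 0.002, -1.0]] yaw_y 0.005674813389186236 41.10460647952325 [5.12229949e-01 5.05965075e-01 1.92867213e+00 2.23459297e-05
 7.05056888e-01 5.06537360e-01]
[460.65436672 265.69319896  24.58796051] ((462.2817077636719, 269.7204284667969), 36.18459701538086) 275
```

View pics/s2.png

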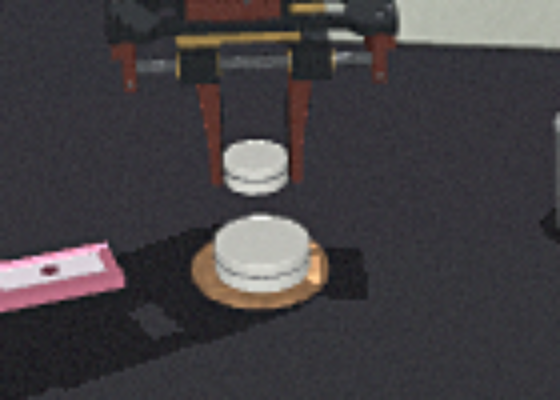

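The small dish at (256,165) hangs level over the wide dish at (263,250). I'll lower and release it.

>>> servo_tool --deltas '[[[0.5, 3, 15], [0, 0, 0]], [[0.5, 3, 32], [0, 0, 0]], [[0.5, 3, 42], [0, 0, 0]], [[0.5, 3, 46], [0, 0, 0]], [[0.5, 3, 46.5], [0, 0, 0]]]'

```text
t: 15.12
ee_pos: [457.5, 269.9, 28.5]
orientation: [-2.214, -2.228, 0.003]
ft_force: [-3.0, -1.6, 5.4]
width: 41.4
grasp_force: 30.0
```

>>> servo_tool --deltas '[[[0, 0, 0], [0, 0, 0]], [[0, 0, 0], [0, 0, 0]]]'

```text
t: 15.28
ee_pos: [458.2, 270.3, 28.9]
orientation: [2.215, 2.228, 0.0]
ft_force: [0.2, -0.6, 0.1]
width: 41.4
grasp_force: 30.0
```

>>> servo_tool --deltas '[[[0, 0, 0], [0, 0, 0]], [[0, 0, 0], [0, 0, 0]], [[0, 0, 0], [0, 0, 0]], [[0, 0, 0], [0, 0, 0]], [[0, 0, 0], [0, 0, 0]]]' --grip -1

```text
t: 15.7
ee_pos: [458.1, 270.2, 28.7]
orientation: [2.215, 2.228, 0.0]
ft_force: [0.0, 0.7, 1.2]
width: 71.4
grasp_force: 0.0
```

>>> servo_tool --deltas '[[[0, 0, 0], [0, 0, 0]], [[0, 0, -15], [0, 0, 0]], [[0, 0, -45], [0, 0, 0]], [[0, 0, -85], [0, 0, 0]], [[0, 0, -125], [0, 0, 0]]]'

```text
t: 16.12
ee_pos: [457.2, 269.7, 154.3]
orientation: [-2.214, -2.228, 0.004]
ft_force: [0.7, 0.4, -0.4]
width: 88.0
grasp_force: 0.0
```

>>> servo_tool --deltas '[[[-40, 0, -20], [0, 0, 0]], [[-80, 0, -40], [0, 0, 0]], [[-120, 0, -40], [0, 0, 0]], [[-160, 0, -40], [0, 0, 0]], [[-200, 0, -40], [0, 0, 0]]]'

```text
t: 16.53
ee_pos: [459.2, 69.2, 194.5]
orientation: [2.213, 2.228, 0.002]
ft_force: [0.8, 0.4, -0.3]
width: 87.7
grasp_force: 0.0
```

```bash
python3 s.py; python3 - <<'E'
from h import *
A=np.ones((480,640),bool)
def sel(p,x,y,r,z0,z1): return p[(np.hypot(p[:,0]-x,p[:,1]-y)<r)&(p[:,2]>z0)&(p[:,2]<z1)]
fr=[]
for n in("top","side"):
    im=get_image(n);p=pts(im,A)
    q=sel(p,459,271,50,39,60); print(n,q.mean(0),cv2.minEnclosingCircle(q[:,:2].astype(np.float32)),len(q))
    q=sel(p,459,271,50,20,33); print(n,q.mean(0),cv2.minEnclosingCircle(q[:,:2].astype(np.float32)),len(q))
    q=sel(p,578,-367,50,66,82); print("jar",q.mean(0),cv2.minEnclosingCircle(q[:,:2].astype(np.float32)),len(q))
E
```

```text
16.5333 [459.2  69.2 194.5] [[-0.007, 1.0, 0.002], [1.0, 0.007, 0.0], [0.0, 0.002, -1.0]] yaw_y 0.007004318463532588 87.72445449700743 [ 1.24081543e-01  2.26504138e-01  1.99969762e+00 -8.27871897e-05
  9.13588343e-01  1.17127610e-01]
top [458.73606525 269.90930568  43.53823887] ((459.5289611816406, 270.4877014160156), 21.618122100830078) 255
top [458.92025729 267.83372319  25.94900849] ((459.438720703125, 270.7502746582031), 32.85789108276367) 326
jar [ 578.06833902 -365.47918716   71.42267507] ((578.3462524414062, -366.0634460449219), 20.97353744506836) 252
side [460.26233909 266.59247219  42.86112595] ((460.5995788574219, 268.44219970703125), 22.745479583740234) 116
side [459.91651082 254.8873808   25.37937928] ((459.50897216796875, 266.1879577636719), 32.935333251953125) 173
jar [ 577.11422449 -369.63478789   70.52748964] ((577.9898071289062, -367.4745178222656), 22.23415756225586) 423
```

Both dishes sit centred: tops at (459.5,270) and mat at (459,271). Next is the jar.

>>> servo_tool --deltas '[[[-40, 0, 0], [0, 0, 0]], [[-80, 6, 0], [0, 0, 0]], [[-119, 13, 0], [0, 0, 0]], [[-158, 22, 0], [0, 0, 0]], [[-196, 35, 0], [0, 0, 0]]]'

```text
t: 17.05
ee_pos: [495.2, -126.1, 193.7]
orientation: [-2.214, -2.228, 0.0]
ft_force: [1.1, 1.5, -0.0]
width: 87.8
grasp_force: 0.0
```

>>> servo_tool --deltas '[[[-38, 15, 0], [0, 0, 0]], [[-76, 30, 0], [0, 0, 0]], [[-114, 45, 0], [0, 0, 0]], [[-152, 60, 0], [0, 0, 0]], [[-190, 75, 0], [0, 0, 0]]]'

```text
t: 17.47
ee_pos: [572.5, -315.7, 193.4]
orientation: [-2.214, -2.228, -0.0]
ft_force: [0.2, -1.0, 0.2]
width: 87.8
grasp_force: 0.0
```

>>> servo_tool --deltas '[[[-35, 8, 5], [0, 0, 0]], [[-50, 8, 25], [0, 0, 0]], [[-50, 8, 55], [0, 0, 0]], [[-50, 8, 85], [0, 0, 0]], [[-50, 8, 95], [0, 0, 0]]]'

```text
t: 17.88
ee_pos: [577.9, -362.7, 93.8]
orientation: [-2.21, -2.223, 0.002]
ft_force: [-0.7, -0.3, 0.1]
width: 87.4
grasp_force: 0.0
```

>>> servo_tool --deltas '[[[0, 0, 0], [0, 0, 0]], [[0, 0, 0], [0, 0, 0]], [[0, 0, 0], [0, 0, 0]]]'

```text
t: 18.13
ee_pos: [581.3, -364.6, 100.5]
orientation: [2.212, 2.227, 0.001]
ft_force: [0.2, 0.2, -0.0]
width: 87.7
grasp_force: 0.0
```

Aligned to within 3 mm. I'll correct, go down and grip.

>>> servo_tool --deltas '[[[-2, -3, 0], [0, 0, 0]], [[-2, -3, 25], [0, 0, 0]], [[-2, -3, 55], [0, 0, 0]], [[-2, -3, 75], [0, 0, 0]], [[-2, -3, 79], [0, 0, 0]]]'

```text
t: 18.55
ee_pos: [575.5, -365.7, 17.7]
orientation: [-2.212, -2.226, 0.001]
ft_force: [-0.9, 0.5, 0.3]
width: 87.5
grasp_force: 0.0
```

>>> servo_tool --deltas '[[[0, 0, 0], [0, 0, 0]], [[0, 0, 0], [0, 0, 0]], [[0, 0, 0], [0, 0, 0]]]'

```text
t: 18.8
ee_pos: [578.2, -367.4, 21.9]
orientation: [2.212, 2.226, 0.001]
ft_force: [-0.1, 0.3, 0.7]
width: 87.5
grasp_force: 0.0
```

>>> servo_tool --deltas '[[[0, 0, 0], [0, 0, 0]], [[0, 0, 0], [0, 0, 0]], [[0, 0, 0], [0, 0, 0]], [[0, 0, 0], [0, 0, 0]], [[0, 0, 0], [0, 0, 0]]]' --grip 1

```text
t: 19.22
ee_pos: [577.0, -366.6, 19.9]
orientation: [2.215, 2.228, 0.0]
ft_force: [0.9, -1.2, -0.1]
width: 58.0
grasp_force: 0.0
```

>>> servo_tool --deltas '[[[0, 0, 0], [0, 0, 0]], [[0, 0, 0], [0, 0, 0]], [[0, 0, 0], [0, 0, 0]], [[0, 0, 0], [0, 0, 0]], [[0, 0, 0], [0, 0, 0]]]'

```text
t: 19.63
ee_pos: [577.0, -366.5, 19.7]
orientation: [2.215, 2.228, 0.0]
ft_force: [0.4, -0.3, -0.4]
width: 45.4
grasp_force: 30.0
```

>>> servo_tool --deltas '[[[0, 0, -15], [0, 0, 0]], [[0, 0, -45], [0, 0, 0]], [[0, 0, -85], [0, 0, 0]], [[0, 0, -125], [0, 0, 0]], [[0, 0, -160], [0, 0, 0]]]'

```text
t: 20.05
ee_pos: [576.8, -366.5, 182.9]
orientation: [2.214, 2.227, 0.0]
ft_force: [1.4, -1.0, -1.7]
width: 45.5
grasp_force: 30.0
```

>>> servo_tool --deltas '[[[25, -15, -10], [0, 0, 0]], [[60, -30, -15], [0, 0, 0]], [[96, -46, -15], [0, 0, 0]], [[130, -62, -15], [0, 0, 0]], [[165, -77, -15], [0, 0, 0]]]'

```text
t: 20.47
ee_pos: [497.5, -200.6, 195.6]
orientation: [2.215, 2.227, 0.0]
ft_force: [0.5, 0.8, -1.7]
width: 45.1
grasp_force: 30.0
```

>>> servo_tool --deltas '[[[39, -8, 0], [0, 0, 0]], [[78, -10, 0], [0, 0, 0]], [[118, -12, 0], [0, 0, 0]], [[158, -12, 0], [0, 0, 0]], [[198, -10, 0], [0, 0, 0]]]'

```text
t: 20.88
ee_pos: [486.7, -2.4, 195.6]
orientation: [2.215, 2.227, 0.0]
ft_force: [1.2, -0.1, -2.8]
width: 45.6
grasp_force: 30.0
```

>>> servo_tool --deltas '[[[40, 0, 0], [0, 0, 0]], [[80, 2, 0], [0, 0, 0]], [[118, 10, 0], [0, 0, 0]], [[156, 20, 0], [0, 0, 0]], [[193, 35, 0], [0, 0, 0]]]'

```text
t: 21.3
ee_pos: [520.5, 191.1, 195.6]
orientation: [-2.214, -2.229, 0.0]
ft_force: [1.1, -0.0, -2.0]
width: 45.4
grasp_force: 30.0
```

>>> servo_tool --deltas '[[[34, 17, 0], [0, 0, 0]], [[68, 35, 0], [0, 0, 0]], [[92, 50, 10], [0, 0, 0]], [[102, 53, 40], [0, 0, 0]], [[102, 53, 70], [0, 0, 0]]]'

```text
t: 21.72
ee_pos: [576.1, 294.9, 126.2]
orientation: [2.211, 2.229, 0.009]
ft_force: [0.6, -0.2, -3.1]
width: 45.9
grasp_force: 30.0
```

>>> servo_tool --deltas '[[[0, 0, 30], [0, 0, 0]], [[0, 0, 50], [0, 0, 0]], [[0, 0, 60], [0, 0, 0]], [[0, 0, 60], [0, 0, 0]], [[0, 0, 60], [0, 0, 0]]]'

```text
t: 22.13
ee_pos: [574.2, 291.5, 65.4]
orientation: [2.215, 2.228, 0.0]
ft_force: [0.2, 0.9, -1.9]
width: 45.0
grasp_force: 30.0
```

>>> servo_tool --deltas '[[[0, 0, 0], [0, 0, 0]], [[0, 0, 0], [0, 0, 0]], [[0, 0, 0], [0, 0, 0]]]'

```text
t: 22.38
ee_pos: [574.9, 291.8, 66.4]
orientation: [2.214, 2.227, 0.004]
ft_force: [-0.4, -0.2, -1.4]
width: 45.4
grasp_force: 30.0
```

```bash
python3 s.py; python3 - <<'E'
from h import *
im=get_image("side")
cv2.imwrite("pics/j1.png",cv2.resize(im["frame"][100:230,250:420],(680,520)))
E
```

```text
22.3833 [574.9 291.8  66.4] [[-0.006, 1.0, 0.002], [1.0, 0.006, 0.001], [0.001, 0.002, -1.0]] yaw_y 0.005898977272980996 45.409896885731385 [ 4.51282453e-01  6.47490745e-01  1.66768468e+00 -4.09749014e-05
  8.23824757e-01  4.45409995e-01]
```

View pics/j1.png

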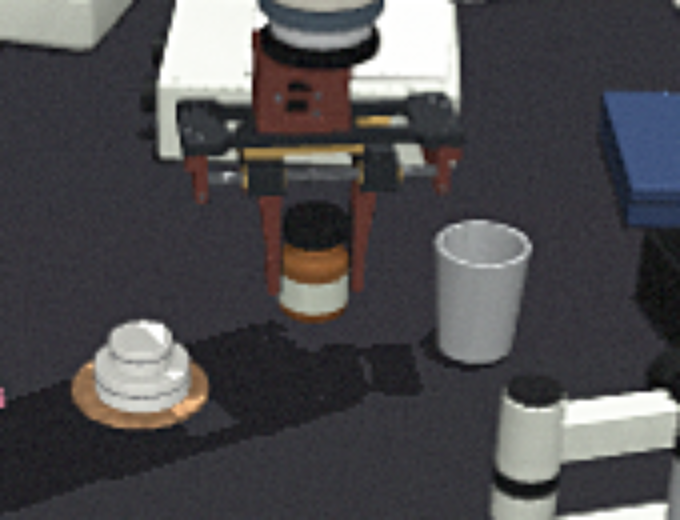

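The amber jar is upright in the grip at (315,260), between the stacked dishes at (140,370) and the beaker at (480,290), with clearance on both sides. I'll lower it, release, and retreat to the front of the carrier.

>>> servo_tool --deltas '[[[1, 2, 15], [0, 0, 0]], [[1, 2, 32], [0, 0, 0]], [[1, 2, 43], [0, 0, 0]], [[1, 2, 47.5], [0, 0, 0]], [[1, 2, 48], [0, 0, 0]]]'

```text
t: 22.85
ee_pos: [575.1, 292.1, 16.8]
orientation: [-2.214, -2.227, 0.004]
ft_force: [-5.4, -2.1, 14.6]
width: 45.6
grasp_force: 30.0
```

>>> servo_tool --deltas '[[[0, 0, 0.5], [0, 0, 0]], [[0, 0, 0.5], [0, 0, 0]], [[0, 0, 0.5], [0, 0, 0]]]'

```text
t: 23.1
ee_pos: [575.1, 292.2, 16.8]
orientation: [-2.214, -2.228, 0.003]
ft_force: [-5.5, -2.9, 13.0]
width: 45.4
grasp_force: 30.0
```

>>> servo_tool --deltas '[[[0, 0, 0], [0, 0, 0]], [[0, 0, 0], [0, 0, 0]], [[0, 0, 0], [0, 0, 0]], [[0, 0, 0], [0, 0, 0]], [[0, 0, 0], [0, 0, 0]]]' --grip -0.7

```text
t: 23.52
ee_pos: [575.9, 292.5, 15.9]
orientation: [-2.215, -2.228, 0.0]
ft_force: [-0.7, 0.4, 0.3]
width: 73.3
grasp_force: 0.0
```

>>> servo_tool --deltas '[[[0, 0, 0], [0, 0, 0]], [[0, 0, -15], [0, 0, 0]], [[0, 0, -45], [0, 0, 0]], [[0, 0, -85], [0, 0, 0]], [[0, 0, -125], [0, 0, 0]]]'

```text
t: 23.93
ee_pos: [575.2, 292.1, 142.6]
orientation: [-2.214, -2.228, 0.003]
ft_force: [0.9, 0.2, -0.6]
width: 74.8
grasp_force: 0.0
```

>>> servo_tool --deltas '[[[-35, -15, -20], [0, 0, 0]], [[-70, -35, -40], [0, 0, 0]], [[-105, -55, -50], [0, 0, 0]], [[-140, -72, -50], [0, 0, 0]], [[-175, -90, -50], [0, 0, 0]]]'

```text
t: 24.35
ee_pos: [486.6, 115.8, 193.4]
orientation: [2.212, 2.228, 0.004]
ft_force: [1.4, -0.1, 0.3]
width: 74.6
grasp_force: 0.0
```

>>> servo_tool --deltas '[[[-39, -10, 0], [0, 0, 0.05]], [[-78, -20, 0], [0, 0, 0.1]], [[-117, -28, 0], [0, 0, 0.13]], [[-156, -34, 0], [0, 0, 0.13]], [[-192, -38, 0], [0, 0, 0.13]]]'

```text
t: 24.77
ee_pos: [449.3, -77.1, 192.4]
orientation: [2.354, 2.079, 0.001]
ft_force: [0.5, -0.0, 0.1]
width: 74.7
grasp_force: 0.0
```

```bash
python3 s.py; cat > m.py <<'E'
from h import *
A=np.ones((480,640),bool)
def sel(p,x,y,r,z0,z1): return p[(np.hypot(p[:,0]-x,p[:,1]-y)<r)&(p[:,2]>z0)&(p[:,2]<z1)][:,:2].astype(np.float32)
def run():
  for n in("top","side"):
    im=get_image(n);p=pts(im,A); print(n)
    for k,x,y,r,z0,z1 in [("wide",459,271,45,20,33),("small",459,271,45,39,60),("jar",577,293,40,64,82),("beaker",694,315,50,72,90),("flask",440,-214,30,80,105)]:
        q=sel(p,x,y,r,z0,z1)
        if len(q)>3: print(k,np.round(cv2.minEnclosingCircle(q)[0],1),q.mean(0).round(1),len(q))
    for k,x,y,r,z0,z1 in [("handle",447,-71,40,38,52),("barrel145",660,20,22,130,150)]:
        q=sel(p,x,y,r,z0,z1)
        if len(q)>4: print(k,cv2.minAreaRect(q),q.min(0),q.max(0))
  return im
if __name__=="__main__": run()
E
python3 m.py
```

```text
24.7667 [449.3 -77.1 192.4] [[0.124, 0.992, 0.001], [0.992, -0.124, -0.0], [-0.0, 0.001, -1.0]] yaw_y -0.12410692851494752 74.73737606576022 [-1.96077547e-01  2.17429950e-01  2.01831129e+00 -1.16526526e-04
  9.04445613e-01 -7.18985210e-02]
top
wide [459.3 270.8] [458.9 268.1] 322
small [458.9 270.1] [458.7 269.4] 260
jar [575.5 292.4] [576.  291.4] 270
beaker [693.6 316.2] [694.  317.4] 161
flask [ 439.1 -212. ] [ 439.  -211.6] 52
barrel145 ((660.8496704101562, 21.879898071289062), (29.984952926635742, 35.32261276245117), 28.126182556152344) [646.01605     6.1113744] [679.3381    40.241333]
side
wide [461.2 267.9] [460.4 255.2] 161
small [459.  266.7] [460.1 266.3] 118
jar [576.8 280.6] [568.4 278.3] 17
beaker [697.7 313.6] [695.4 315. ] 134
flask [ 440.1 -215.3] [ 439.6 -217.4] 92
handle ((447.9666748046875, -73.45592498779297), (44.55988693237305, 16.080713272094727), 82.53660583496094) [438.32303  -95.739716] [457.23337 -51.38397]
barrel145 ((663.7197265625, 16.8015079498291), (30.817073822021484, 34.693809509277344), 83.52924346923828) [646.44806     1.4672875] [681.5358    33.537483]
```

The jar sits at (576,292), the midpoint. Now the carrier handle.

>>> servo_tool --deltas '[[[8, -1, 25], [0, 0, 0.007]], [[13, -2, 60], [0, 0, 0.007]], [[13, -2, 95], [0, 0, 0.007]], [[13, -2, 115], [0, 0, 0.007]], [[13, -2, 122], [0, 0, 0.007]]]'

```text
t: 25.28
ee_pos: [448.1, -61.2, 67.2]
orientation: [-2.359, -2.07, 0.004]
ft_force: [-0.7, 0.6, 0.3]
width: 74.8
grasp_force: 0.0
```

>>> servo_tool --deltas '[[[0, 0, 0], [0, 0, 0]], [[0, 0, 0], [0, 0, 0]], [[0, 0, 0], [0, 0, 0]]]'

```text
t: 25.53
ee_pos: [451.0, -62.1, 70.6]
orientation: [2.36, 2.07, 0.003]
ft_force: [0.6, 1.2, 0.7]
width: 74.6
grasp_force: 0.0
```

```bash
python3 s.py
```

```text
25.5333 [451.  -62.1  70.6] [[0.13, 0.991, 0.002], [0.991, -0.13, -0.0], [-0.0, 0.002, -1.0]] yaw_y -0.13077126548082238 74.57684815176661 [-1.63022833e-01  4.39700428e-01  2.09111436e+00  5.79209814e-05
  6.08283317e-01 -3.22989991e-02]
```

>>> servo_tool --deltas '[[[0, -1.5, 15], [0, 0, 0]], [[0, -1.5, 35], [0, 0, 0]], [[0, -1.5, 52], [0, 0, 0]], [[0, -1.5, 60], [0, 0, 0]], [[0, -1.5, 61], [0, 0, 0]]]'

```text
t: 25.95
ee_pos: [448.3, -61.9, 8.1]
orientation: [-2.362, -2.071, 0.0]
ft_force: [-0.3, 0.7, 0.3]
width: 74.4
grasp_force: 0.0
```

>>> servo_tool --deltas '[[[0, 0, 0], [0, 0, 0]], [[0, 0, 0], [0, 0, 0]], [[0, 0, 0], [0, 0, 0]], [[0, 0, 0], [0, 0, 0]], [[0, 0, 0], [0, 0, 0]]]' --grip 1

```text
t: 26.37
ee_pos: [448.7, -62.0, 8.8]
orientation: [2.361, 2.071, 0.001]
ft_force: [-0.1, -0.1, 0.3]
width: 44.8
grasp_force: 0.0
```

>>> servo_tool --deltas '[[[0, 0, 0], [0, 0, 0]], [[0, 0, 0], [0, 0, 0]], [[0, 0, 0], [0, 0, 0]], [[0, 0, 0], [0, 0, 0]], [[0, 0, 0], [0, 0, 0]]]'

```text
t: 26.78
ee_pos: [448.2, -61.9, 8.2]
orientation: [-2.362, -2.071, 0.0]
ft_force: [-1.0, 0.4, 1.2]
width: 15.8
grasp_force: 30.0
```

>>> servo_tool --deltas '[[[0, 0, 0], [0, 0, 0]], [[0, 0, 0], [0, 0, 0]], [[0, 0, 0], [0, 0, 0]], [[0, 0, 0], [0, 0, 0]], [[0, 0, 0], [0, 0, 0]]]'

```text
t: 27.2
ee_pos: [448.2, -61.9, 8.2]
orientation: [-2.362, -2.071, 0.0]
ft_force: [-1.4, -0.3, 2.0]
width: 16.0
grasp_force: 30.0
```

```bash
python3 s.py; python3 - <<'E'
from m import *
for n in("top","side"):
    p=pts(get_image(n),A)
    # plate: rect of points near predicted plate center
    q=sel(p,464,53,58,5.5,16); print(n,"plate",cv2.minAreaRect(q),len(q))
    q=sel(p,665,18,24,8,17); 
    q=sel(p,700,25,125,8.5,15.5); q=q[q[:,1]<130]; print("base",cv2.minAreaRect(q),len(q))
E
```

```text
27.2 [448.2 -61.9   8.2] [[0.131, 0.991, -0.0], [0.991, -0.131, -0.0], [-0.0, -0.0, -1.0]] yaw_y -0.1309199528616104 15.990495884545266 [-1.63608093e-01  5.71266021e-01  2.10590930e+00 -4.76371201e-05
  4.64528634e-01 -3.26455507e-02]
top plate ((471.9500732421875, 51.1424560546875), (96.13645935058594, 94.85785675048828), 54.539920806884766) 601
base ((685.9990844726562, 21.980606079101562), (216.28456115722656, 168.9220733642578), 5.900200843811035) 3056
side plate ((456.7026672363281, 26.385765075683594), (29.180700302124023, 59.36765670776367), 20.539318084716797) 69
base ((685.3679809570312, 22.854286193847656), (213.45150756835938, 133.04458618164062), 9.048273086547852) 2467
```

```bash
python3 - <<'E'
from m import *
def plane(im,uv,z):
    n=cv2.undistortPoints(np.asarray(uv,float)[:,None],np.array(im["K"],float),np.array(im["dist"],float))[:,0]
    T=np.array(im["pose"]); d=np.c_[n,np.ones(len(n))]@T[:3,:3].T; return (T[:3,3]+d*((z-T[2,3])/d[:,2])[:,None])[:,:2].astype(np.float32)
for n in("top","side"):
    im=get_image(n); g=im["frame"].min(2)>110
    v,u=np.nonzero(g); uv=np.c_[u,v]
    for k,z,x,y,r in(("plate",9,464,58,58),("base",12,690,22,135)):
        w=plane(im,uv,z); s=w[np.hypot(w[:,0]-x,w[:,1]-y)<r]
        m=np.zeros((300,300),np.uint8); ij=np.round(s-[x,y]+150).astype(int); m[ij[:,1],ij[:,0]]=255
        m=cv2.morphologyEx(m,cv2.MORPH_CLOSE,np.ones((5,5))); m=cv2.morphologyEx(m,cv2.MORPH_OPEN,np.ones((17,17)))
        c=max(cv2.findContours(m,0,2)[0],key=cv2.contourArea); R=cv2.minAreaRect(c); print(n,k,np.round(np.array(R[0])+[x-150,y-150],1),np.round(R[1],1),round(R[2],2))
    # barrel silhouettes
    r=finder.silhouettes("head",im)
    print([(round(a["score"],2),np.round(np.array(a["rect"])*[640,480,640,480]).tolist()) for a in r[:2]])
E
```

```text
top plate [463.4  50.3] [99.2 50. ] 83.09
top base [685.3  25.8] [218.1 133.8] 8.95
[(0.63, [299.0, 132.0, 36.0, 71.0]), (0.36, [200.0, 249.0, 20.0, 17.0])]Traceback (most recent call last):
  File "<stdin>", line 12, in <module>
ValueError: max() iterable argument is empty
```

>>> servo_tool --deltas '[[[0, 0, -6], [0, 0, 0]], [[0, 0, -20], [0, 0, 0]], [[0, 0, -45], [0, 0, 0]], [[0, 0, -70], [0, 0, 0]], [[0, 0, -85], [0, 0, 0]]]'

```text
t: 27.87
ee_pos: [449.0, -62.0, 95.3]
orientation: [2.361, 2.07, 0.002]
ft_force: [0.2, 0.2, -0.9]
width: 15.9
grasp_force: 30.0
```

>>> servo_tool --deltas '[[[5, -8, 0], [0, 0, 0.06]], [[12, -18, 0], [0, 0, 0.16]], [[20, -30, 0], [0, 0, 0.26]], [[28, -40, 0], [0, 0, 0.36]], [[36, -50, 0], [0, 0, 0.46]]]'

```text
t: 28.28
ee_pos: [402.9, -19.4, 93.5]
orientation: [2.776, 1.471, 0.0]
ft_force: [-0.5, -0.5, -0.6]
width: 15.9
grasp_force: 30.0
```

>>> servo_tool --deltas '[[[0, 0, 0], [0, 0, 0.1]], [[0, 0, 0], [0, 0, 0.2]], [[0, 0, 0], [0, 0, 0.3]], [[0, 0, 0], [0, 0, 0.4]], [[0, 0, 0], [0, 0, 0.5]]]'

```text
t: 28.7
ee_pos: [403.3, -19.6, 93.4]
orientation: [-3.053, -0.739, -0.0]
ft_force: [0.1, -0.1, -1.8]
width: 15.9
grasp_force: 30.0
```

>>> servo_tool --deltas '[[[0, 0, 10], [0, 0, 0.1]], [[0, 0, 20], [0, 0, 0.2]], [[0, 0, 30], [0, 0, 0.28]], [[0, 0, 40], [0, 0, 0.323]], [[0, 0, 40], [0, 0, 0.323]]]'

```text
t: 29.12
ee_pos: [402.5, -19.6, 52.2]
orientation: [-3.132, -0.243, 0.004]
ft_force: [-0.1, 0.8, -1.5]
width: 15.8
grasp_force: 30.0
```

>>> servo_tool --deltas '[[[0, 0, 10], [0, 0, 0]], [[0, 0, 20], [0, 0, 0]], [[0, 0, 27], [0, 0, 0]], [[0, 0, 27], [0, 0, 0]], [[0, 0, 27], [0, 0, 0]]]'

```text
t: 29.53
ee_pos: [403.3, -19.7, 26.3]
orientation: [-3.132, -0.247, 0.001]
ft_force: [0.7, -0.7, -2.1]
width: 16.1
grasp_force: 30.0
```

```bash
python3 s.py; python3 - <<'E'
from m import *
im=get_image("side"); p=pts(im,A); print(cv2.minAreaRect(sel(p,517,-2,60,18,45)))
q=p[(np.hypot(p[:,0]-517,p[:,1]+2)<58)&(p[:,2]>12)&(p[:,2]<45)]
c,*_=np.linalg.lstsq(np.c_[q[:,:2]-[517,-2],np.ones(len(q))],q[:,2],rcond=None); print(c,len(q))
t=get_image("top")
cv2.imwrite("pics/c1.png",np.hstack([cv2.resize(im["frame"][190:310,250:450],(500,300)),cv2.resize(t["frame"][100:280,260:380],(200,300))]))
E
```

```text
29.5333 [403.3 -19.7  26.3] [[0.988, 0.157, -0.001], [0.157, -0.988, 0.0], [-0.001, -0.0, -1.0]] yaw_y -1.413386794341873 16.085756310617054 [-7.83042274e-02  4.95530171e-01  2.20688266e+00  1.10688085e-05
  4.39812075e-01  1.33507250e+00]
((511.0198974609375, -4.428508758544922), (106.30683135986328, 52.59750747680664), 8.692277908325195)
[-2.39728019e-03  5.01089754e-02  2.48507306e+01] 663
```

View pics/c1.png

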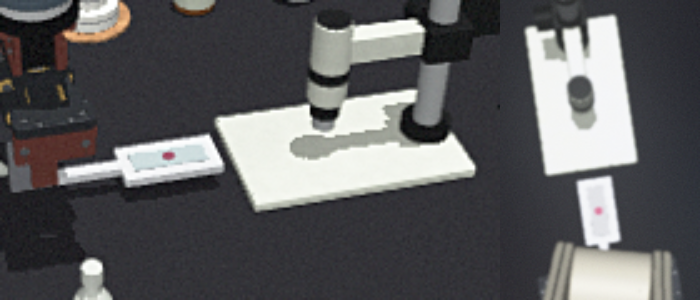

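The carrier is held level and points at the base: plate at (170,158), lens at (322,120), base in line. I'll check the plate centre using the red dot before sliding in.

```bash
cat > d.py <<'E'
from m import *
def plane(im,uv,z):
    n=cv2.undistortPoints(np.asarray(uv,float)[:,None],np.array(im["K"],float),np.array(im["dist"],float))[:,0]
    T=np.array(im["pose"]); d=np.c_[n,np.ones(len(n))]@T[:3,:3].T; return (T[:3,3]+d*((z-T[2,3])/d[:,2])[:,None])[:,:2]
def dot(x,y,z):
  for n in("top","side"):
    im=get_image(n); f=im["frame"].astype(int); g=(f[:,:,2]-f[:,:,1]>40)
    v,u=np.nonzero(g); w=plane(im,np.c_[u,v],z); s=w[np.hypot(w[:,0]-x,w[:,1]-y)<40]; print(n,"dot",s.mean(0) if len(s) else None,len(s))
E
python3 -c "
from d import *
dot(517,-2,26)"
```

```text
top dot [518.67913697  -1.81981989] 19
side dot [519.30733476  -1.56870812] 12
```

>>> servo_tool --deltas '[[[10, 0, 1.5], [0, 0, 0]], [[30, 0, 1.5], [0, 0, 0]], [[50, 0, 1.5], [0, 0, 0]], [[70, 0, 1.5], [0, 0, 0]], [[85, 0, 1.5], [0, 0, 0]]]'

```text
t: 30.15
ee_pos: [490.3, -6.1, 25.1]
orientation: [3.132, 0.246, 0.004]
ft_force: [0.4, -0.1, -2.5]
width: 16.1
grasp_force: 30.0
```

>>> servo_tool --deltas '[[[15, 0, 0], [0, 0, 0]], [[30, 0.5, 0], [0, 0, 0]], [[45, 0.5, 0], [0, 0, 0]], [[57, 0.8, 0], [0, 0, 0]], [[63, 0.8, 0], [0, 0, 0]]]'

```text
t: 30.57
ee_pos: [552.3, 2.9, 25.0]
orientation: [3.132, 0.246, 0.004]
ft_force: [0.3, -0.3, -1.0]
width: 15.7
grasp_force: 30.0
```

>>> servo_tool --deltas '[[[0, 0, 0], [0, 0, 0]], [[0, 0, 0], [0, 0, 0]], [[0, 0, 0], [0, 0, 0]]]'

```text
t: 30.82
ee_pos: [548.7, 2.6, 24.5]
orientation: [-3.132, -0.246, 0.002]
ft_force: [-0.0, -0.8, -1.4]
width: 15.7
grasp_force: 30.0
```

```bash
python3 s.py; python3 - <<'E'
from m import *
im=get_image("side")
cv2.imwrite("pics/c2.png",cv2.resize(im["frame"][180:290,310:450],(700,550)))
E
```

```text
30.8167 [548.7   2.6  24.5] [[0.988, 0.156, -0.001], [0.156, -0.988, 0.0], [-0.001, -0.0, -1.0]] yaw_y -1.4140823777420812 15.735452414921726 [-1.69831012e-02  6.17284970e-01  1.89430258e+00 -1.03615607e-05
  6.31365291e-01  1.39710749e+00]
```

View pics/c2.png

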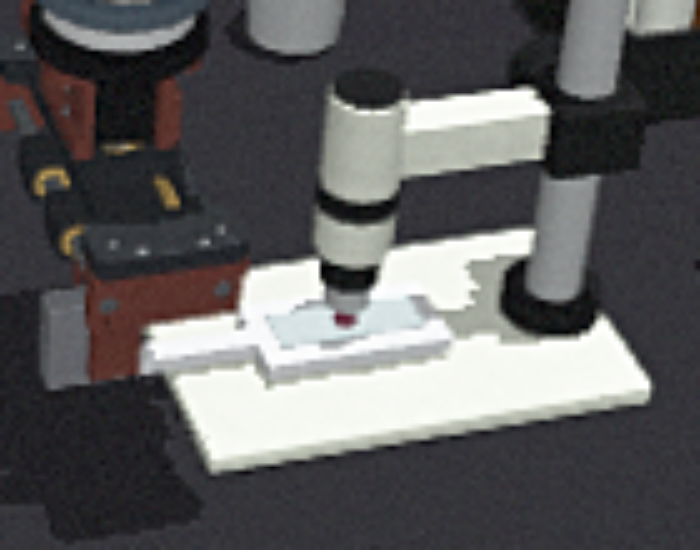

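The red dot at (345,320) shows right under the lens at (349,298). I'll nudge 1.5 mm forward, lower onto the base and release.

>>> servo_tool --deltas '[[[1, 0, 1], [0, 0, 0]], [[1.5, 0, 2], [0, 0, 0]], [[1.5, 0, 3], [0, 0, 0]], [[1.5, 0, 4], [0, 0, 0]], [[1.5, 0, 4.3], [0, 0, 0]]]'

```text
t: 31.28
ee_pos: [551.0, 2.8, 20.2]
orientation: [-3.132, -0.246, 0.001]
ft_force: [-1.1, -0.5, 0.8]
width: 15.8
grasp_force: 30.0
```

>>> servo_tool --deltas '[[[0, 0, 0], [0, 0, 0]], [[0, 0, 0], [0, 0, 0]], [[0, 0, 0], [0, 0, 0]]]'

```text
t: 31.53
ee_pos: [551.2, 2.8, 20.4]
orientation: [3.132, 0.246, 0.0]
ft_force: [0.1, 0.0, -1.9]
width: 16.1
grasp_force: 30.0
```

Not touching the base yet, so I'll lower about 0.7 mm more and open.

>>> servo_tool --deltas '[[[0, 0, 0.7], [0, 0, 0]], [[0, 0, 0.7], [0, 0, 0]], [[0, 0, 0.7], [0, 0, 0]]]'

```text
t: 31.78
ee_pos: [551.3, 2.8, 20.2]
orientation: [3.132, 0.246, 0.0]
ft_force: [-2.0, -0.8, 5.7]
width: 15.8
grasp_force: 30.0
```

>>> servo_tool --deltas '[[[0, 0, 0], [0, 0, 0]], [[0, 0, 0], [0, 0, 0]], [[0, 0, 0], [0, 0, 0]], [[0, 0, 0], [0, 0, 0]], [[0, 0, 0], [0, 0, 0]]]' --grip -0.4

```text
t: 32.2
ee_pos: [551.2, 2.8, 19.6]
orientation: [3.132, 0.246, 0.0]
ft_force: [0.2, 0.1, 0.7]
width: 45.9
grasp_force: 0.0
```

>>> servo_tool --deltas '[[[0, 0, 0], [0, 0, 0]], [[0, 0, -15], [0, 0, 0]], [[0, 0, -35], [0, 0, 0]], [[0, 0, -60], [0, 0, 0]], [[-10, 0, -85], [0, 0, 0]]]'

```text
t: 32.62
ee_pos: [542.5, 1.4, 105.4]
orientation: [3.132, 0.246, 0.001]
ft_force: [-0.1, -0.1, 1.2]
width: 61.4
grasp_force: 0.0
```

>>> servo_tool --deltas '[[[-30, 0, -20], [0, 0, 0]], [[-65, 0, -40], [0, 0, 0]], [[-100, 0, -60], [0, 0, 0]], [[-130, 0, -70], [0, 0, 0]], [[-150, 0, -70], [0, 0, 0]]]'

```text
t: 33.03
ee_pos: [391.3, -22.4, 176.2]
orientation: [3.132, 0.246, 0.003]
ft_force: [0.8, -0.3, -0.8]
width: 61.8
grasp_force: 0.0
```

```bash
python3 s.py; python3 - <<'E'
from d import *
im=run(); p=pts(im,A)
for n in("top","side"):
    im=get_image(n); p=pts(im,A); q=sel(p,541,3,35,50,68); print(n,"handle",cv2.minAreaRect(q) if len(q)>4 else 0)
cv2.imwrite("pics/f.png",cv2.resize(im["frame"][130:430,230:480],(500,600)))
dot(660,20,21)
E
```

```text
33.0333 [391.3 -22.4 176.2] [[0.988, 0.156, 0.002], [0.156, -0.988, -0.0], [0.002, 0.001, -1.0]] yaw_y -1.4140519186379805 61.825526262352064 [-8.73934307e-02  1.49982975e-01  2.15785034e+00 -1.27135514e-04
  8.31740600e-01  1.32674347e+00]
top
wide [459.5 271.3] [459.3 268. ] 318
small [458.7 270.9] [458.7 269.8] 260
jar [576.1 291.9] [576.  291.4] 265
beaker [693.4 316.3] [694.5 316.7] 162
flask [ 439.3 -212.4] [ 439.  -211.5] 52
barrel145 ((662.0057373046875, 23.159290313720703), (35.20280456542969, 32.67377471923828), 64.69126892089844) [645.65955     6.1139936] [679.4772    40.322872]
side
wide [464. 265.] [462.4 252.8] 159
small [461.7 267.1] [461.2 266.5] 114
jar [577.3 288.6] [576.8 287.4] 116
beaker [699.7 312.7] [696.7 315.7] 137
flask [ 440.8 -215. ] [ 439.7 -217.3] 93
barrel145 ((664.7976684570312, 18.455034255981445), (35.149391174316406, 34.00968933105469), 37.2274055480957) [646.8866      -0.97154325] [681.687     36.219097]
top handle ((542.2831420898438, 2.121471405029297), (39.46445846557617, 15.678519248962402), 8.754308700561523)
side handle ((542.972900390625, -0.34186649322509766), (39.81669235229492, 20.798463821411133), 7.638401031494141)
top dot None 0
side dot [667.51467256  20.08336445] 7
```

View pics/f.png

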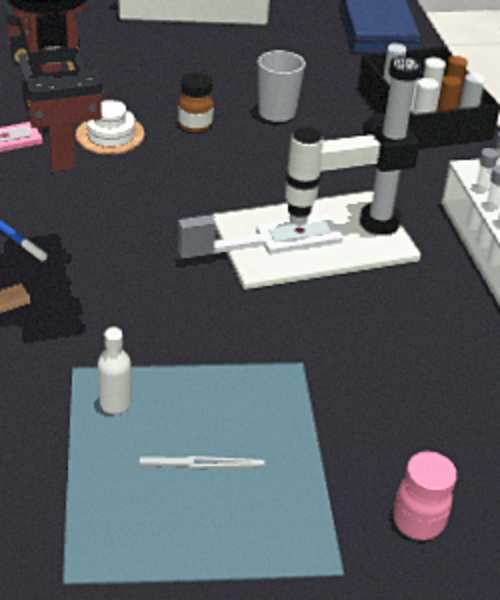

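The picture shows everything in place: dishes stacked on the mat at (110,125), jar at (196,103) in line with the beaker at (280,87), carrier under the lens at (300,230), and the bottle untouched at (114,375). Measured from the handle, the plate is about 2 mm off the lens axis. I'll hand it in.

```bash
python3 -c "
from workcell import close_job
print(close_job())"
```

```text
the job is handed in; nothing more can be done
None
```

I set up the microscope station and handed the job in at about 33 s of robot time: dishes stacked on the mat, jar midway to the beaker and carrier about 2 mm off the lens axis, with beaker and bottle not moved; no verdict came back.

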